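Lock the bayonet cap into the dust separator's inlet

ROBOT

A 6-joint arm with a two-finger parallel gripper is mounted at the origin on the work surface. World frame = base frame: x ahead of the robot, y to its left, z up, the work surface at z = 0. Lengths are in m, angles in rad, forces in N, time in s.
With the tool pointing down it reaches from about 0.25 to 0.725 m from the base axis. Payload 4 kg.
Tool frame: the origin (TCP) lies between the finger pads; the fingertips stand 11 mm ahead of it and the grasp point (between the pads) lies 8 mm behind it (bot.tip_extent is the distance from the TCP to the fingertips, in m); z points along the fingers, y is the line along which they close (so a half turn about z gives the same grasp; the last joint's range is limited). The gripper opens to 85 mm and grips with 20 to 120 N. Pads are 22 mm wide; open, the fingers measure 114 mm over their backs; the gripper's body (76 mm by 85 mm) begins 54 mm behind the grasp point. The pads swing forward as they close: fully open they stand 13 mm farther back than shut.
Start: joints at [-1.196, 0.241, 0.005, 1.335, 0, 1.571], TCP at [0.183, -0.465, 0.242] pointing down, gripper open.
Joint ranges: [-2.72, 2.72], [-1.05, 1.87], [-1.09, 1.28], [-1.99, 2.15], [-1.42, 1.44], [-3.14, 3.14]. Speed limits (rad/s): [2.79, 2.79, 3.14, 3.14, 3.14, 3.14].

INTERFACE

Orientations are given as a unit quaternion [x, y, z, w].
In Python, from workcell import bot gives the robot as it stands. The module is installed in compiled form; this text tells all that it offers.
- The arm moves only by the tool drive_tool, never from a script. Its argument "rows" is a list of rows, each an object of numbers: "dx", "dy", "dz": the shift along the tool's x, y, z in units of 50 mm (1.0 is 50 mm); "wx", "wy", "wz": the turn, a rotation vector about the tool's x, y, z in units of 5 degrees (1.0 is 5 degrees); "hand": the finger opening in mm, from 0 to 85.4. A call has 1 to 20 rows; each row is the pose to reach, as a shift and turn from the pose commanded when the call began, along the tool's axes at that moment; what a row does not reach only later rows make up. A row lasts 1/10 s, in which the tool goes at most 50 mm and 8.59 degrees, less where a joint would pass 70% of its speed; a pose out of reach is approached as far as the arm can. A call with a gripper value outside its range is refused whole. The fingers move at their own pace and stop on an object; the grip force is fixed at half the most. Time passes only in rows, so rows that repeat a pose let the fingers close. It gives the time, the measured TCP pose, the force, the opening and the grip force at its end, in the units of the state.
- bot.get_obs(): the state, without advancing time (a new reading comes with each control period).
- bot.camera(name): name is "side" or "top" or "wrist"; returns the picture (480x640x3 uint8, red, green, blue); there is no depth.
- bot.get_calibration(name): a dict with "vfov" (degrees; the focal length in pixels is half the picture's height over the tangent of half this angle, whatever the lens; pixels are square), "cx", "cy" (the principal point, pixels), "origin" and "rotation" of the camera in the world; the wrist camera has in their place "mount" (4x4, takes a point from camera to tool coordinates, whose origin is the TCP and whose axes are the flange's). Camera axes: x right, y up, looking along -z (the intrinsics and any distortion apply to the point x, -y, -z); pixel columns grow to the right and rows downward; lengths in m; the calibration is good to about 2 mm. The wrist camera is an equidistant fisheye: a pixel r from the principal point sees the ray r / f radians off the axis. A picture is of the moment at which its call begins: read the wrist's pose just before it. get_calibration takes no time and is no camera call.
- bot.job_done(): hands the job in; it is judged then, once.
Trained networks look in the newest picture that a camera, given by its name, has taken for a name from the list of things; names that differ only in an ending like _2 or _b are one class to them, and where a whole thing is asked for, a point or a joint stands for the part that bears it (a point fixed in the world has none). Each returns a list of dicts, best first, with "score" (0 to 1); they miss things now and then, are a little off and sometimes report something else, mostly with a low value. They report only what shows in the picture. A call takes as long as a camera call. They do not tell look-alikes from the thing itself.
- bot.look_for(camera, thing): "extent" ([centre column, centre row, width, height] in pixels, round what is visible of it).
- bot.outline_of(camera, thing): "region" (480x640 bool, what is visible of it) and "extent" ([centre column, centre row, width, height] in pixels, round what is visible of it).
The state is a dict: "clock": time; "joint_pos": joint angles; "joint_vel": joint speeds; "tau": joint torques, N m; "eef_pos": TCP position; "tool_rot": TCP orientation; "ft_force": force on the tool from outside, world axes, zero at the start; "ft_torque": the same for the moment, N m; "grip_width": finger opening in m; "grasp_force": force on a finger pad.
Only numpy, scipy, OpenCV 4.12 (cv2) and the standard library are available. Lean on these libraries where they do the work, as an engineer would, in place of code of your own. Each camera call takes 0.05 s, during which the arm holds its last target. There are 200 camera calls.

TASK

Close the open inlet on top of the blue dust separator with its blue bayonet cap: stand the cap in the collar with its two lugs over the two slots, push it in against the spring, twist it clockwise as far as it goes, then let it rise into its locked place and leave it. The plastic collar and cap crack if forced, so feel for the slots with a light push, ease off when you feel the stop, and never force them: 10 to 20 N of push and a light twist are enough, and 60 N breaks them. Leave everything else on the bench as it is.

Things in the scene. Friction and masses are not known exactly. Their poses are not given: they have to be found in the camera images.
- cap: Blue bayonet cap, loose, about 150 g, standing nose down on the bench. Origin: centre of the nose's end face (underside), z up its axis. Black round nose: 28 mm across at its end, 40 mm from z = 9 mm up. Blue flange, 62 mm across, z = 30 to 35 mm. Half a turn about z makes no difference.
- cap_lugs (a point): On the cap's axis, mid-height of its two yellow lugs, 15 mm above its origin. One lug points to +x, one to -x; each is 8 mm wide (y), 6 mm high (z = 12 to 18 mm above the cap's origin) and reaches 27 mm from the axis. Yellow marks on the flange's upper face lie over the lugs.
- cap_bar (a point): Centre of the cap's upright blue grip bar, 52 mm above the cap's origin. The bar runs along x (the line of the lugs), 46 mm long, 14 mm thick (y), from 35 to 69 mm above the cap's origin.
- port (a point): Centre of the inlet, in the upper face of the grey collar, 82 mm above the bench; z up. Bore 43 mm across, two slots across from each other, between yellow marks: 27 degree sectors, 31 mm out; a lug passes within 3 degrees of the middle. The collar is clamped askew: its line of slots lies up to 37 degrees either way from this x axis, unmeasured: feel (or see) it. It stays put.
- disc (a point): Spring-loaded black disc in the bore, 14 mm below the collar's face at rest (centre of its top). It pushes back with 4 N at first, 11 N with the cap fully pressed. The cap's lugs meet the collar's face when its origin is 12 mm below the face; fully pressed, its flange lies on the collar and its origin is 30 mm below.
- locked_nose (a point): Where the cap's origin rests once locked, 24 mm below the collar's face. To lock: lugs in the slots, press the origin to 27.5 to 29.5 mm below the face (a ridge blocks turning above 26.5), turn clockwise seen from above to a firm stop, 61 degrees past the slots' middle (red marks), let go: the spring lifts the lugs into pockets (51 to 61 degrees).
- separator: The dust separator: fixed dark blue box, 190 mm (x) by 162 mm (y) by 70 mm high, red latches on its sides, the grey collar (80 mm across, 12 mm high) in the middle of its top. Origin: centre of its underside, z up.
- plain_cap: Orange plain push-in cap, no lugs, 62 mm across, 28 mm high, not for this inlet; leave alone. Origin: centre of its underside.
- tape_measure: Yellow tape measure, 70 x 70 x 38 mm; leave alone. Origin: centre of its underside.
- square: Red flat triangular speed square, 150 mm; leave alone. Origin: middle of its underside.
- pencil: Red carpenter's pencil, 180 mm; leave alone. Origin: middle of its underside.
- offcut: Timber offcut, 60 x 140 x 42 mm; leave alone. Origin: centre of its underside.
- screw_jar: Glass jar with a black lid, 66 mm across, 85 mm high; leave alone. Origin: centre of its underside.
- bar_clamp: Bar clamp, 300 mm long, lying on its side; leave alone. Origin: middle of its bar's underside.
There are look-alikes about, which are no part of the job. Of the things like the cap, leave any that is orange; of the rest the smaller one is meant.

How it is judged:
By the outcome, as a careful person would: the job done as asked, in the order asked, and still so for the second after the job is handed in, with the robot touching nothing.
It also fails if it takes over 58 s, if anything falls off the work surface, if the arm or the gripper's body presses on something with over 40 N, if the wrist force passes 120 N, or if a joint passes its speed limit or range.

## Working session

There is one attempt and no reset: what is moved stays moved. The work goes in short steps, Python scripts to look and compute and a tool call to move; the robot and the scene stay as the last step left them, time stands still between calls to the robot, and variables do not carry over. Pictures are saved under pics/ and viewed, at most 10 in all, crops included, and the job is handed in when it is done.

Besides the shell and the picture viewer there is one more tool, called after "Request:" as a command line: name --argument value ..., lists and objects as JSON in quotes. drive_tool: Moves the arm, as the interface text tells. Its arguments: {"type":"object","properties":{"rows":{"type":"array","items":{"type":"object","properties":{"dx":{"type":"number"},"dy":{"type":"number"},"dz":{"type":"number"},"wx":{"type":"number"},"wy":{"type":"number"},"wz":{"type":"number"},"hand":{"type":"number"}}}}},"required":["rows"]}

```bash
mkdir -p pics
cat > h.py <<'E'
import numpy as np, cv2
from workcell import bot
from scipy.spatial.transform import Rotation as R
def save(cam,name):
    im=bot.camera(cam); cv2.imwrite(f'pics/{name}.png',im[:,:,::-1]); return im
def ray(cam,u,v,obs=None):
    c=bot.get_calibration(cam); f=240/np.tan(np.radians(c['vfov'])/2)
    a,b=u-c['cx'],v-c['cy']
    if cam=='wrist':
        r=np.hypot(a,b)+1e-9; t=r/f
        d=np.array([np.sin(t)*a/r,-np.sin(t)*b/r,-np.cos(t)])
        o=obs or bot.get_obs(); Rt=R.from_quat(o['tool_rot']).as_matrix(); M=np.array(c['mount'])
        return Rt@M[:3,3]+o['eef_pos'], Rt@M[:3,:3]@d
    d=np.array([a/f,-b/f,-1]); 
    return np.array(c['origin']),np.array(c['rotation'])@d
def at_z(cam,u,v,z,obs=None):
    o,d=ray(cam,u,v,obs); return o+d*(z-o[2])/d[2]
E
python3 - <<'E'
from h import *
for c in('top','side'):
    save(c,c+'0'); print(c,bot.get_calibration(c))
    for n in('cap','separator','plain_cap','port'):
        for r in bot.look_for(c,n): print(n,np.round(r['extent']),round(r['score'],2))
print(bot.get_calibration('wrist')); print(bot.get_obs())
E
```

```text
top {'vfov': 44.19707801682815, 'cx': 310.3691706283308, 'cy': 232.6807329089193, 'origin': array([0.26524492, 0.06874815, 1.49902266]), 'rotation': array([-0.07998421,  0.08277469,  0.71419878, -0.69041363])}
cap [393. 292.  30.  33.] 0.72
cap [435. 276.  24.  24.] 0.7
cap [456. 317.  24.  25.] 0.58
separator [269. 249.  95.  96.] 0.67
separator [318. 167.  27.  38.] 0.57
plain_cap [399. 223.  26.  20.] 0.88
plain_cap [125. 283.  62.  64.] 0.52
port [268. 250.  94.  91.] 0.57
port [502. 308.  38.  34.] 0.44
side {'vfov': 43.26676424507852, 'cx': 324.5570359189488, 'cy': 240.33727445328452, 'origin': array([ 0.40875032, -1.08250539,  0.83119033]), 'rotation': array([ 0.47246553, -0.04445289, -0.06318855,  0.87795642])}
cap [235. 372.  37.  31.] 0.92
cap [267. 310.  43.  49.] 0.59
cap [296. 350.  33.  37.] 0.57
separator [305. 230.  97.  72.] 0.69
plain_cap [363. 326.  31.  28.] 0.89
port [307. 234.  95.  72.] 0.87
{'vfov': 65.70646984690485, 'cx': 327.0672283937951, 'cy': 240.85122239781214, 'mount': array([[ 4.16952353e-05,  9.50181071e-01,  3.11698461e-01,
         7.99871998e-02],
[... 259 characters left out ...]
'clock': 0.5, 'joint_pos': array([-1.19599396e+00,  2.40595164e-01,  4.91212180e-03,  1.33519785e+00,
       -1.43948548e-05,  1.57079270e+00]), 'joint_vel': array([ 0.00010869, -0.00015433,  0.00071344,  0.00149183, -0.00050829,
        0.00049575]), 'tau': array([-3.16982650e-04, -3.71859133e+01,  2.52461010e+01,  2.69356126e-03,
       -3.13684029e-05, -9.81931336e-08]), 'eef_pos': array([ 0.18302516, -0.4652528 ,  0.24227527]), 'tool_rot': array([ 9.82491388e-01,  1.86307998e-01, -1.49487532e-05, -4.02008905e-05]), 'ft_force': array([ 1.85809583, -0.00871779,  0.25300389]), 'ft_torque': array([ 0.08176406,  0.01318971, -0.02667676]), 'grasp_force': 0.0, 'grip_width': 0.08536011573431798}
```

View pics/top0.png

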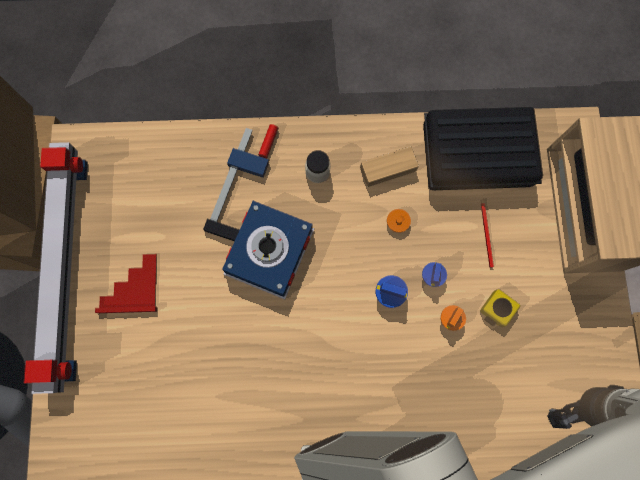

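View pics/side0.png

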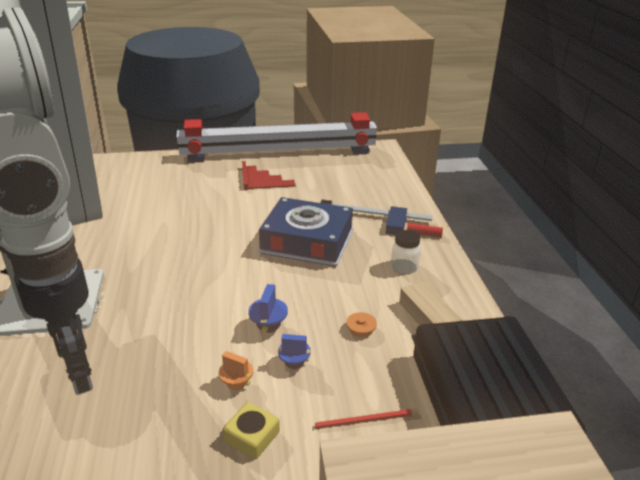

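Blue candidates are the large one at top px (393,292) and the small one at (434,275). The orange one at (453,318) is excluded. The smaller blue one fits the description, so I'll confirm it in a crop and measure it.

```bash
sed -i "s/np.array(c\['rotation'\])@d/R.from_quat(c['rotation']).as_matrix()@d/" h.py
python3 - <<'E'
from h import *
im=cv2.imread('pics/top0.png')
a=cv2.resize(im[250:310,365:465],None,fx=7,fy=7,interpolation=cv2.INTER_CUBIC)[:,:700]
cv2.imwrite('pics/crop1.png',a)
for n,u,v,z in(('cap',434,274.5,.035),('big',392,292,.04),('port',268,246,.082),('orange',453,318,.035),('jar',318,162,.085),('tape',500,308,.038),('pencil',487,235,0),('plain',399,221,.028)):
    p=at_z('top',u,v,z); print(n,p.round(3),np.hypot(*p[:2]).round(3))
for n,u,v,z in(('cap',294,356,.035),('port',307,216,.082)): print(n,at_z('side',u,v,z).round(3))
E
```

```text
cap [ 0.491 -0.249  0.035] 0.55
big [ 0.45 -0.14  0.04] 0.471
port [0.568 0.162 0.082] 0.591
orange [ 0.382 -0.286  0.035] 0.477
jar [0.78  0.032 0.085] 0.781
tape [ 0.402 -0.404  0.038] 0.57
pencil [ 0.595 -0.402  0.   ] 0.719
plain [ 0.634 -0.172  0.028] 0.657
cap [ 0.492 -0.267  0.035]
port [0.571 0.151 0.082]
```

View pics/crop1.png

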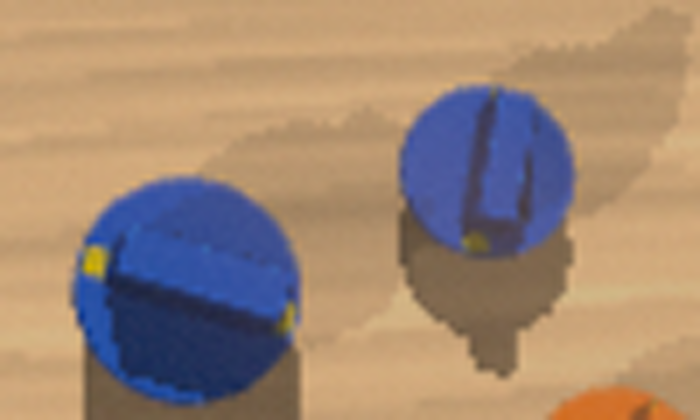

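The crop shows the small cap at top px (434.6,274.6), with the bar nearly vertical in the image. It is about 25 px across, which matches 62 mm, so it is the one meant. The neighbour is about 32 px across. I'll move above it and look with the wrist camera.

Request:
drive_tool --rows '[{"dx": 7.3,"dy": -1.75},{"dx": 7.3,"dy": -1.75},{"dx": 7.3,"dy": -1.75},{"dx": 7.3,"dy": -1.75},{"dx": 7.3,"dy": -1.75},{"dx": 7.3,"dy": -1.75},{"dx": 7.3,"dy": -1.75},{"dx": 7.3,"dy": -1.75},{"dx": 7.3,"dy": -1.75,"wz": 0.5},{"dx": 7.3,"dy": -1.75,"wz": 1},{"dx": 7.3,"dy": -1.75,"wz": 1},{"dx": 7.3,"dy": -1.75,"wz": 1}]'

```text
invalid input at $.rows[0]: expected keys dx, dy, dz, wx, wy, wz, hand
```

Run:
```python
from h import *
a=at_z('top',365+493/7,250+92/7,.035);b=at_z('top',365+476/7,250+242/7,.035)
print('bar yaw top',np.degrees(np.arctan2(*(a-b)[1::-1])),np.linalg.norm(a-b))
o=bot.get_obs(); print(o['clock'],o['eef_pos'],np.degrees(o['joint_pos']),R.from_quat(o['tool_rot']).as_matrix()[:,0],o['ft_force'],o['ft_torque'])
im=save('wrist','w1')
r=bot.outline_of('wrist','cap')
for q in r: print(q['extent'],q['score'])
```

```text
bar yaw top -11.03364231066434 0.054905911748100986
0.5 [ 0.18302516 -0.4652528   0.24227527] [-6.85254060e+01  1.37850874e+01  2.81443847e-01  7.65012016e+01
 -8.24764429e-04  8.99997919e+01] [ 9.30578660e-01  3.66092008e-01 -1.43945477e-05] [ 1.85809583 -0.00871779  0.25300389] [ 0.08176406  0.01318971 -0.02667676]
```

View pics/w1.png

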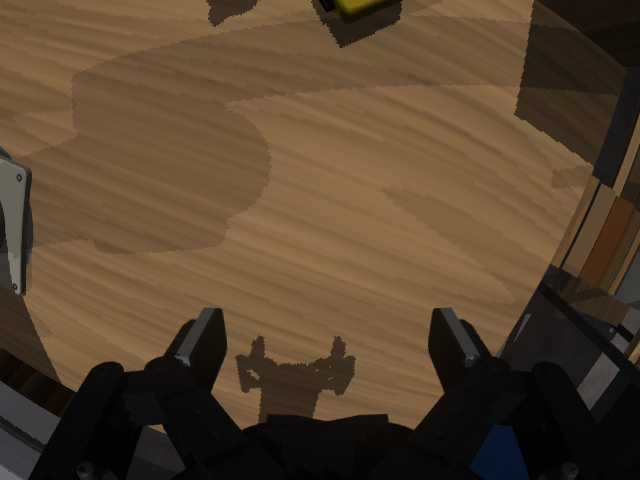

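All the keys are required. The picture shows only bench, with the fingers at the bottom.

Request:
drive_tool --rows '[{"dx": 6.6,"dy": -1.75,"dz": 0,"wx": 0,"wy": 0,"wz": 0,"hand": 85},{"dx": 6.6,"dy": -1.75,"dz": 0,"wx": 0,"wy": 0,"wz": 0,"hand": 85},{"dx": 6.6,"dy": -1.75,"dz": 0,"wx": 0,"wy": 0,"wz": 0,"hand": 85},{"dx": 6.6,"dy": -1.75,"dz": 0,"wx": 0,"wy": 0,"wz": 0,"hand": 85},{"dx": 6.6,"dy": -1.75,"dz": 0,"wx": 0,"wy": 0,"wz": 0,"hand": 85},{"dx": 6.6,"dy": -1.75,"dz": 0,"wx": 0,"wy": 0,"wz": 0,"hand": 85},{"dx": 6.6,"dy": -1.75,"dz": 0,"wx": 0,"wy": 0,"wz": 0,"hand": 85},{"dx": 6.6,"dy": -1.75,"dz": 0,"wx": 0,"wy": 0,"wz": 0,"hand": 85},{"dx": 6.6,"dy": -1.75,"dz": 0,"wx": 0,"wy": 0,"wz": 1,"hand": 85},{"dx": 6.6,"dy": -1.75,"dz": 0,"wx": 0,"wy": 0,"wz": 1,"hand": 85},{"dx": 6.6,"dy": -1.75,"dz": 0,"wx": 0,"wy": 0,"wz": 1,"hand": 85}]'

```text
clock: 1.7
eef_pos: [0.4576, -0.2635, 0.2423]
tool_rot: [0.99, 0.144, -0.0, 0.0]
ft_force: [0.0, 0.1, 0.2]
grip_width: 0.085
grasp_force: 0.0
```

```bash
cat >> h.py <<'E'
def st():
    o=bot.get_obs(); x=R.from_quat(o['tool_rot']).as_matrix()[:,0]
    print('t',o['clock'],'p',o['eef_pos'].round(4),'yaw',np.degrees(np.arctan2(x[1],x[0])).round(2),'q',np.degrees(o['joint_pos']).round(1),'F',o['ft_force'].round(2),'T',o['ft_torque'].round(3),'w',o['grip_width'].round(4),o['grasp_force'])
    return o
E
python3 - <<'E'
from h import *
o=st(); im=save('wrist','w2')
for q in bot.look_for('wrist','cap'): print(np.round(q['extent']),q['score'])
E
```

```text
Traceback (most recent call last):
  File "h.py", line 20, in st
    print('t',o['clock'],'p',o['eef_pos'].round(4),'yaw',np.degrees(np.arctan2(x[1],x[0])).round(2),'q',np.degrees(o['joint_pos']).round(1),'F',o['ft_force'].round(2),'T',o['ft_torque'].round(3),'w',o['grip_width'].round(4),o['grasp_force'])
                                                                                                                                                                                                       ^^^^^^^^^^^^^^^^^^^^^
AttributeError: 'float' object has no attribute 'round'
```

```bash
sed -i "s/o\['grip_width'\].round(4)/round(o['grip_width'],4)/" h.py
python3 - <<'E'
from h import *
o=st(); im=save('wrist','w2')
for q in bot.look_for('wrist','cap'): print(np.round(q['extent']),q['score'])
E
```

```text
t 1.7 p [ 0.4576 -0.2635  0.2423] yaw 16.52 q [-29.9  17.    4.6  77.6  -0.  133.6] F [0.01 0.14 0.23] T [0.025 0.026 0.042] w 0.085 0.0
[197. 181.  94.  83.] 0.8
[331. 287.  60.  59.] 0.8
[328. 168.  65.  69.] 0.57
```

View pics/w2.png

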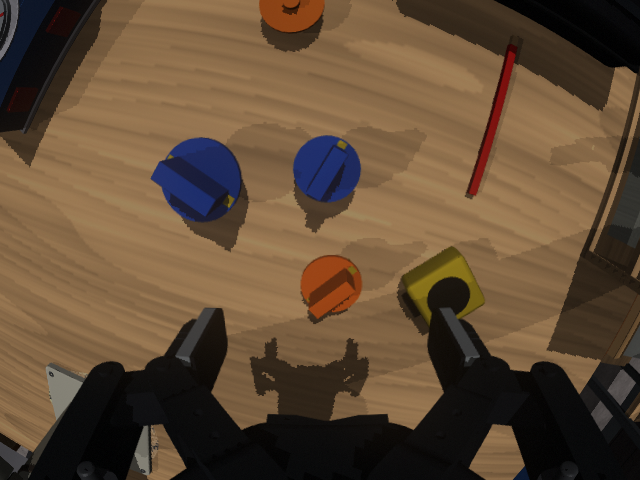

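Here the small blue cap's flange is centred at (327,169) with a mark at (343,145), and the large blue one is at (200,180). The orange caps, tape and pencil are clear of it.

Run:
```python
from h import *
o=bot.get_obs()
im=cv2.imread('pics/w2.png'); hsv=cv2.cvtColor(im,cv2.COLOR_BGR2HSV)
m=cv2.inRange(hsv,(105,80,40),(130,255,255)); m[:,:285]=0;m[:,370:]=0;m[:125]=0;m[210:]=0
def pts(mask): 
    ys,xs=np.nonzero(mask); return xs,ys
y=cv2.inRange(hsv,(20,120,80),(35,255,255)); y[:,:285]=0;y[:,370:]=0;y[:125]=0;y[210:]=0
full=cv2.morphologyEx(m|y,cv2.MORPH_CLOSE,np.ones((7,7)))
c=max(cv2.findContours(full,0,1)[0],key=cv2.contourArea)[:,0]
P=np.array([at_z('wrist',u,v,.035,o)[:2] for u,v in c])
(cx,cy),r=cv2.minEnclosingCircle(P.astype(np.float32)*1000); print('flange mm',cx,cy,r)
xs,ys=pts(y); ym=at_z('wrist',xs.mean(),ys.mean(),.035,o); print('mark',xs.mean(),ys.mean(),ym, len(xs))
d=ym[:2]*1000-[cx,cy]; print(np.hypot(*d),'yaw',np.degrees(np.arctan2(d[1],d[0])))
```

```text
flange mm 493.82525634765625 -252.2240447998047 30.795162200927734
mark 341.6666666666667 144.45833333333334 [ 0.51930953 -0.25891806  0.035     ] 48
26.348773521673763 yaw -14.717537634628073
```

Request:
drive_tool --rows '[{"dx": 0.76,"dy": 0,"dz": 0,"wx": 0,"wy": 0,"wz": -1.7,"hand": 85},{"dx": 0.76,"dy": 0,"dz": 0,"wx": 0,"wy": 0,"wz": -3.4,"hand": 85},{"dx": 0.76,"dy": 0,"dz": 0,"wx": 0,"wy": 0,"wz": -5.1,"hand": 85},{"dx": 0.76,"dy": 0,"dz": 0.2,"wx": 0,"wy": 0,"wz": -6.8,"hand": 85},{"dx": 0.76,"dy": 0,"dz": 0.4,"wx": 0,"wy": 0,"wz": -8.5,"hand": 85},{"dx": 0.76,"dy": 0,"dz": 0.6,"wx": 0,"wy": 0,"wz": -10.2,"hand": 85},{"dx": 0.76,"dy": 0,"dz": 0.8,"wx": 0,"wy": 0,"wz": -11.9,"hand": 85},{"dx": 0.76,"dy": 0,"dz": 1,"wx": 0,"wy": 0,"wz": -13.6,"hand": 85},{"dx": 0.76,"dy": 0,"dz": 1.2,"wx": 0,"wy": 0,"wz": -15.3,"hand": 85},{"dx": 0.76,"dy": 0,"dz": 1.2,"wx": 0,"wy": 0,"wz": -17,"hand": 85},{"dx": 0.76,"dy": 0,"dz": 1.2,"wx": 0,"wy": 0,"wz": -18.7,"hand": 85},{"dx": 0.76,"dy": 0,"dz": 1.2,"wx": 0,"wy": 0,"wz": -20.4,"hand": 85},{"dx": 0.76,"dy": 0,"dz": 1.2,"wx": 0,"wy": 0,"wz": -22.1,"hand": 85},{"dx": 0.76,"dy": 0,"dz": 1.2,"wx": 0,"wy": 0,"wz": -23.8,"hand": 85},{"dx": 0.76,"dy": 0,"dz": 1.2,"wx": 0,"wy": 0,"wz": -25.5,"hand": 85},{"dx": 0.76,"dy": 0,"dz": 1.2,"wx": 0,"wy": 0,"wz": -27.2,"hand": 85},{"dx": 0.76,"dy": 0,"dz": 1.2,"wx": 0,"wy": 0,"wz": -28.9,"hand": 85},{"dx": 0.76,"dy": 0,"dz": 1.2,"wx": 0,"wy": 0,"wz": -30.1,"hand": 85},{"dx": 0.76,"dy": 0,"dz": 1.2,"wx": 0,"wy": 0,"wz": -30.1,"hand": 85},{"dx": 0.76,"dy": 0,"dz": 1.2,"wx": 0,"wy": 0,"wz": -30.1,"hand": 85}]'

```text
clock: 3.8
eef_pos: [0.4943, -0.2527, 0.1824]
tool_rot: [0.115, 0.993, -0.0, 0.0]
ft_force: [-0.1, -1.1, -0.3]
grip_width: 0.0848
grasp_force: 0.0
```

Run:
```python
from h import *
o=st(); im=save('wrist','w3')
for q in bot.look_for('wrist','cap'): print(np.round(q['extent']),q['score'])
```

```text
t 3.8 p [ 0.4943 -0.2527  0.1824] yaw 166.83 q [-27.1  21.8   2.4  70.6   0.  -13.9] F [-0.08 -1.08 -0.34] T [-0.009  0.001  0.012] w 0.0848 0.0
[330. 227.  77.  82.] 0.71
[246. 100.  81.  79.] 0.71
[466. 147. 114. 103.] 0.56
[421. 347.  21.  54.] 0.53
```

View pics/w3.png

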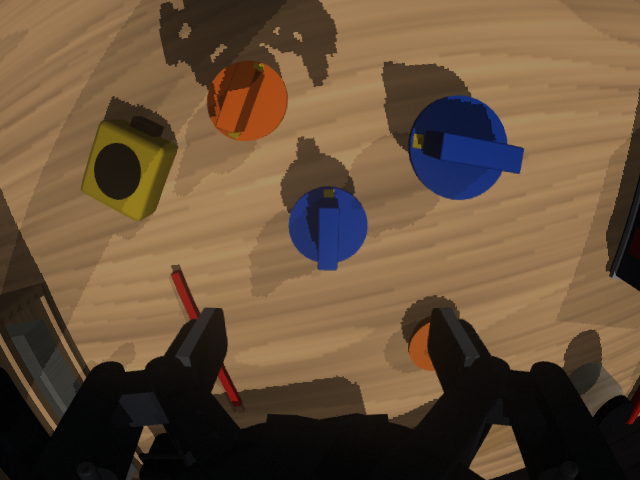

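The cap is at (328,225), with its bar vertical in the image and in line with the tool. I'll compute the fine offset.

Run:
```python
from h import *
o=bot.get_obs()
M=R.from_quat(o['tool_rot']).as_matrix()
for n,u,v,z in(('flange',328,224.5,.035),('mark',329,192,.035),('L',319.5,265,.069),('Rr',338,265,.069),('end',328.5,270,.069),('near',329,198,.069)):
    p=at_z('wrist',u,v,z,o); print(n,p.round(4),'tool mm',(M.T@(p-o['eef_pos'])*1000).round(1))
im=cv2.imread('pics/w3.png')
hsv=cv2.cvtColor(im[180:275,280:380],cv2.COLOR_BGR2HSV); m=cv2.inRange(hsv,(105,80,40),(130,255,255)); ys,xs=np.nonzero(m); print('blue',xs.min()+280,xs.max()+280,ys.min()+180,ys.max()+180)
```

```text
flange [ 0.4925 -0.2512  0.035 ] tool mm [  2.2   0.9 147.4]
mark [ 0.4677 -0.2446  0.035 ] tool mm [ 27.9   1.6 147.4]
L [ 0.5108 -0.2617  0.069 ] tool mm [-18.   -5.2 113.4]
Rr [ 0.5138 -0.2489  0.069 ] tool mm [-18.    7.9 113.4]
end [ 0.516  -0.2563  0.069 ] tool mm [-21.8   1.2 113.4]
near [ 0.4654 -0.2443  0.069 ] tool mm [ 30.2   1.4 113.4]
blue 289 366 187 269
```

Request:
drive_tool --rows '[{"dx": 0.03,"dy": 0.02,"dz": 0.9,"wx": 0,"wy": 0,"wz": 0,"hand": 85},{"dx": 0.03,"dy": 0.02,"dz": 1.8,"wx": 0,"wy": 0,"wz": 0,"hand": 85},{"dx": 0.03,"dy": 0.02,"dz": 2.4,"wx": 0,"wy": 0,"wz": 0,"hand": 85},{"dx": 0.03,"dy": 0.02,"dz": 2.62,"wx": 0,"wy": 0,"wz": 0,"hand": 85},{"dx": 0.03,"dy": 0.02,"dz": 2.62,"wx": 0,"wy": 0,"wz": 0,"hand": 45},{"dx": 0.03,"dy": 0.02,"dz": 2.62,"wx": 0,"wy": 0,"wz": 0,"hand": 30},{"dx": 0.03,"dy": 0.02,"dz": 2.62,"wx": 0,"wy": 0,"wz": 0,"hand": 20},{"dx": 0.03,"dy": 0.02,"dz": 2.62,"wx": 0,"wy": 0,"wz": 0,"hand": 5},{"dx": 0.03,"dy": 0.02,"dz": 2.62,"wx": 0,"wy": 0,"wz": 0,"hand": 5},{"dx": 0.03,"dy": 0.02,"dz": 2.62,"wx": 0,"wy": 0,"wz": 0,"hand": 5},{"dx": 0.03,"dy": 0.02,"dz": 2.62,"wx": 0,"wy": 0,"wz": 0,"hand": 5},{"dx": 0.03,"dy": 0.02,"dz": 2.62,"wx": 0,"wy": 0,"wz": 0,"hand": 5}]'

```text
clock: 5.1
eef_pos: [0.4943, -0.2515, 0.0527]
tool_rot: [0.113, 0.994, -0.0, 0.001]
ft_force: [-1.2, 0.4, 6.7]
grip_width: 0.013
grasp_force: 59.3
```

```bash
python3 -c "
from h import *
st()"
```

```text
t 5.1 p [ 0.4943 -0.2515  0.0527] yaw 166.97 q [-27.   28.5  -8.3  53.1   0.  -13.9] F [-1.17  0.38  6.67] T [ 0.093  0.092 -0.054] w 0.013 59.33263957500458
```

Gripped (13 mm opening at 59 N). I'll lift and carry the cap over to the port.

Request:
drive_tool --rows '[{"dx": 0.03,"dy": 0,"dz": -0.5,"wx": 0,"wy": 0,"wz": 0,"hand": 5},{"dx": 0.03,"dy": 0,"dz": -1.2,"wx": 0,"wy": 0,"wz": 0,"hand": 5},{"dx": 0.03,"dy": 0,"dz": -2,"wx": 0,"wy": 0,"wz": 0,"hand": 5},{"dx": 0.03,"dy": 0.3,"dz": -2.8,"wx": 0,"wy": 0,"wz": 0,"hand": 5},{"dx": 0.07,"dy": 0.9,"dz": -3.5,"wx": 0,"wy": 0,"wz": 0,"hand": 5},{"dx": 0.1,"dy": 1.7,"dz": -3.75,"wx": 0,"wy": 0,"wz": 0,"hand": 5},{"dx": 0.13,"dy": 2.6,"dz": -3.75,"wx": 0,"wy": 0,"wz": 0,"hand": 5},{"dx": 0.17,"dy": 3.5,"dz": -3.75,"wx": 0,"wy": 0,"wz": 0,"hand": 5},{"dx": 0.2,"dy": 4.4,"dz": -3.75,"wx": 0,"wy": 0,"wz": 0,"hand": 5},{"dx": 0.23,"dy": 5.3,"dz": -3.75,"wx": 0,"wy": 0,"wz": 0,"hand": 5},{"dx": 0.27,"dy": 6.2,"dz": -3.75,"wx": 0,"wy": 0,"wz": 0,"hand": 5},{"dx": 0.3,"dy": 7,"dz": -3.75,"wx": 0,"wy": 0,"wz": 0,"hand": 5},{"dx": 0.33,"dy": 7.7,"dz": -3.75,"wx": 0,"wy": 0,"wz": 0,"hand": 5},{"dx": 0.36,"dy": 8.1,"dz": -3.75,"wx": 0,"wy": 0,"wz": 0,"hand": 5},{"dx": 0.36,"dy": 8.3,"dz": -3.75,"wx": 0,"wy": 0,"wz": 0,"hand": 5},{"dx": 0.36,"dy": 8.3,"dz": -3.75,"wx": 0,"wy": 0,"wz": 0,"hand": 5},{"dx": 0.36,"dy": 8.3,"dz": -3.75,"wx": 0,"wy": 0,"wz": 0,"hand": 5},{"dx": 0.36,"dy": 8.3,"dz": -3.75,"wx": 0,"wy": 0,"wz": 0,"hand": 5}]'

```text
clock: 6.9
eef_pos: [0.5692, 0.156, 0.2388]
tool_rot: [0.114, 0.993, -0.0, -0.0]
ft_force: [0.2, 0.4, -1.5]
grip_width: 0.0131
grasp_force: 58.9
```

```bash
python3 -c "
from h import *
st();save('wrist','w4'); print(bot.tip_extent)"
```

```text
t 6.9 p [0.5692 0.156  0.2388] yaw 166.87 q [15.3 24.3 14.7 80.4 -0.  28.5] F [ 0.16  0.39 -1.49] T [-0.032  0.032  0.009] w 0.0131 58.93246293067932
0.011
```

View pics/w4.png

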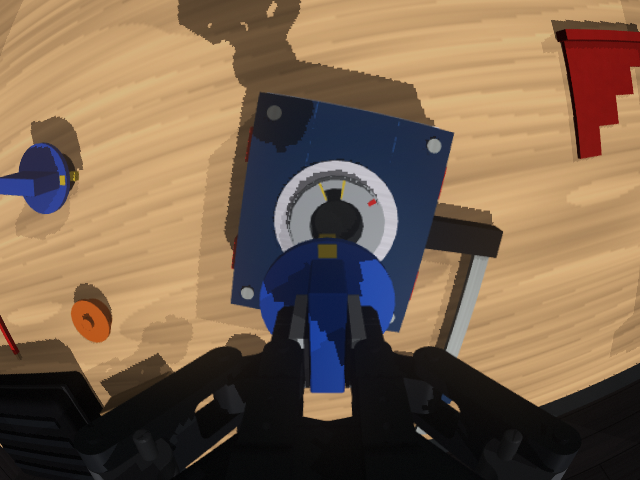

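The held cap's mark is at (327,250). Below it are the collar centred near (336,221), the slot between yellow marks at (323,189) and (344,187), and a red mark at (373,203).

Run:
```python
from h import *
im=cv2.imread('pics/w4.png'); cv2.imwrite('pics/w4c.png',cv2.resize(im[150:250,265:405],None,fx=5.5,fy=5.5,interpolation=cv2.INTER_CUBIC))
```

```text
(no output)
```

View pics/w4c.png

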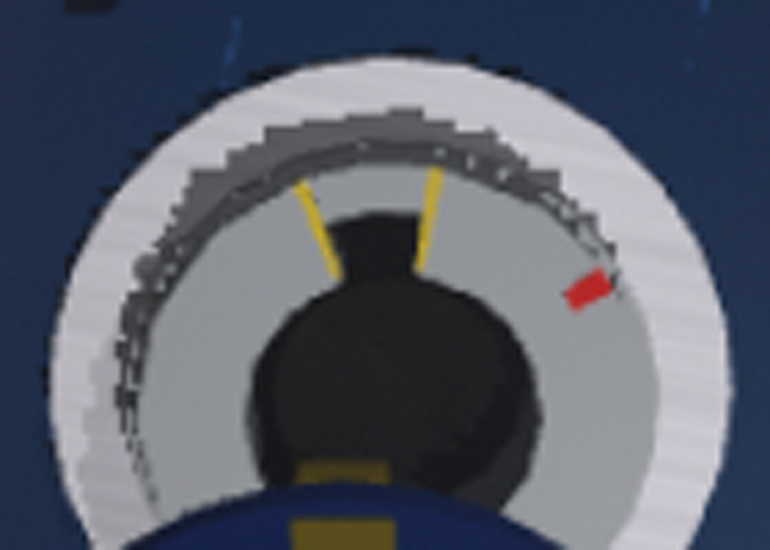

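Run:
```python
from h import *
from scipy.optimize import least_squares
o=bot.get_obs(); M=R.from_quat(o['tool_rot']).as_matrix()
def T(p,z=.082): 
    w=at_z('wrist',265+(p[0]+.5)/5.5-.5,150+(p[1]+.5)/5.5-.5,z,o); return (M.T@(w-o['eef_pos'])*1000)[:2]
def fit(ps,r=None):
    P=np.array([T(p) for p in ps]); 
    s=least_squares(lambda x:np.hypot(*(P-x[:2]).T)-(r or x[2]),[*P.mean(0),30]); return s.x,np.abs(s.fun).max()
bore=[(250,410),(257,350),(285,312),(335,278),(421,272),(480,296),(520,340),(538,390),(542,430)]
grey=[(658,390),(652,340),(630,295),(390,163),(436,167),(302,182),(220,240),(150,320),(138,420)]
print('bore',fit(bore),fit(bore,21.5)); print('grey',fit(grey),fit(grey,40))
c=fit(grey,40)[0][:2]
a=[T(p) for p in((302,185),(337,275),(436,170),(421,268),(588,290))]
for p in a: print(p.round(1), (np.hypot(*(p-c))).round(1), np.degrees(np.arctan2(*(p-c)[::-1])).round(1))
l=[np.cross([*a[0],1],[*a[1],1]),np.cross([*a[2],1],[*a[3],1])]; x=np.cross(*l); print('apex',x[:2]/x[2])
d=[a[0]-a[1],a[2]-a[3]]; print('dirs',[np.degrees(np.arctan2(v[1],v[0])).round(1) for v in d])
print('cap mark',T((342,535),o['eef_pos'][2]-.0178),T((290,530),o['eef_pos'][2]-.0178),T((395,535),o['eef_pos'][2]-.0178))
```

```text
bore (array([-0.52957958,  7.42180648, 21.56761514]), np.float64(0.5988363897729343)) (array([-0.44286457,  7.43051298, 30.        ]), np.float64(0.5493676308068025))
grey (array([-2.54348068,  8.34109739, 38.69939993]), np.float64(0.8943667531028865)) (array([-4.24363669,  8.28269278, 30.        ]), np.float64(1.5822523586511679))
[33.1 -5.8] 39.9 -20.6
[20.  -0.8] 25.9 -20.5
[35.3 13.3] 39.9 7.2
[21.  11.3] 25.5 6.7
[17.9 35.5] 35.1 50.8
apex [-2.92472755  7.87237405]
dirs [np.float64(-20.7), np.float64(8.0)]
cap mark [2.86819688e+01 1.12588955e-02] [29.087921  -3.9896053] [28.68194552  4.09235068]
```

Request:
drive_tool --rows '[{"dx": -0.06,"dy": 0.16,"dz": 0.5,"wx": 0,"wy": 0,"wz": -1.26,"hand": 5},{"dx": -0.06,"dy": 0.16,"dz": 1,"wx": 0,"wy": 0,"wz": -1.26,"hand": 5},{"dx": -0.06,"dy": 0.16,"dz": 1.5,"wx": 0,"wy": 0,"wz": -1.26,"hand": 5},{"dx": -0.06,"dy": 0.16,"dz": 1.8,"wx": 0,"wy": 0,"wz": -1.26,"hand": 5},{"dx": -0.06,"dy": 0.16,"dz": 1.95,"wx": 0,"wy": 0,"wz": -1.26,"hand": 5},{"dx": -0.06,"dy": 0.16,"dz": 1.95,"wx": 0,"wy": 0,"wz": -1.26,"hand": 5},{"dx": -0.06,"dy": 0.16,"dz": 1.95,"wx": 0,"wy": 0,"wz": -1.26,"hand": 5}]'

```text
clock: 7.65
eef_pos: [0.5747, 0.1642, 0.1423]
tool_rot: [0.059, 0.998, 0.0, 0.001]
ft_force: [0.2, 0.6, -1.3]
grip_width: 0.013
grasp_force: 58.9
```

Run:
```python
from h import *
st(); a=save('wrist','w5'); b=save('side','s5')
w=cv2.resize(a[150:300,235:435],None,fx=3,fy=3,interpolation=2); s=cv2.resize(b[180:260,240:380],None,fx=3,fy=3,interpolation=2)
im=np.zeros((450+240,600,3),np.uint8); 
cv2.imwrite('pics/c5.png',cv2.hconcat([w[:,50:450],cv2.copyMakeBorder(s,0,210,0,0,0)[:,20:400]])[:,:,::-1])
```

```text
t 7.65 p [0.5747 0.1642 0.1423] yaw 173.23 q [15.9 28.   5.8 67.8 -0.  22.7] F [ 0.25  0.59 -1.26] T [ 0.004 -0.03   0.039] w 0.013 58.90694618225098
```

View pics/c5.png

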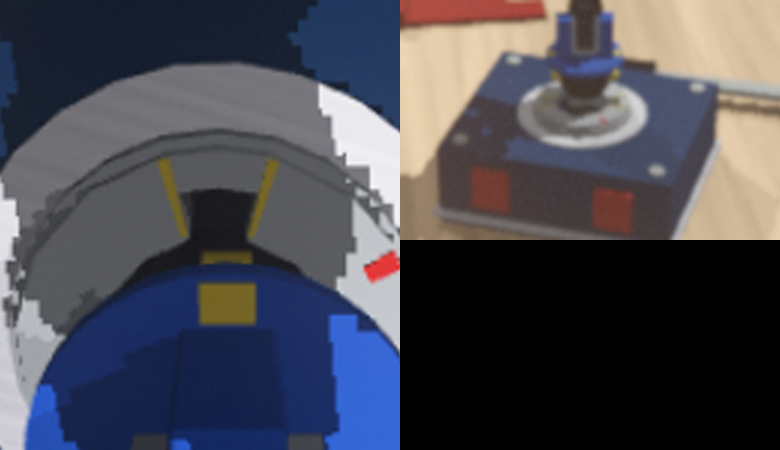

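The lug sits over the slot but about 3 px to the right of its middle: the slot marks' middle is near crop column 218 and the lug is at 227. I'll quantify that.

Run:
```python
from h import *
o=bot.get_obs(); M=R.from_quat(o['tool_rot']).as_matrix()
def T(p,z=.082): 
    w=at_z('wrist',235+(p[0]+50+.5)/3-.5,150+(p[1]+.5)/3-.5,z,o); return (M.T@(w-o['eef_pos'])*1000)[:2]
a=[T(p) for p in((164,160),(183,237),(272,160),(253,237))]
x=np.cross(np.cross([*a[0],1],[*a[1],1]),np.cross([*a[2],1],[*a[3],1])); print('apex',x[:2]/x[2], [p.round(1) for p in a])
d=[a[0]-a[1],a[2]-a[3]]; print('dirs',[np.degrees(np.arctan2(v[1],v[0])).round(1) for v in d])
print('red',T((381,267)))
cz=o['eef_pos'][2]-.0527; print('lug',T((227,257),cz+.018),'mark',T((228,304),cz+.035))
print('flange front', T((220,265),cz+.035))
```

```text
apex [-3.33037838 -1.55515177] [array([ 38.3, -11. ]), array([24.2, -7.8]), array([38.3,  8. ]), array([24.1,  4.8])]
dirs [np.float64(-12.7), np.float64(13.0)]
red [18.50129804 28.10441445]
lug [28.53470098  0.11841308] mark [26.86767992  0.2616336 ]
flange front [32.66684199 -0.8588118 ]
```

Request:
drive_tool --rows '[{"dx": -0.01,"dy": -0.03,"dz": 0.1,"wx": 0,"wy": 0,"wz": 0,"hand": 5},{"dx": -0.01,"dy": -0.03,"dz": 0.2,"wx": 0,"wy": 0,"wz": 0,"hand": 5},{"dx": -0.01,"dy": -0.03,"dz": 0.3,"wx": 0,"wy": 0,"wz": 0,"hand": 5},{"dx": -0.01,"dy": -0.03,"dz": 0.3,"wx": 0,"wy": 0,"wz": 0,"hand": 5},{"dx": -0.01,"dy": -0.03,"dz": 0.34,"wx": 0,"wy": 0,"wz": 0,"hand": 5},{"dx": -0.01,"dy": -0.03,"dz": 0.36,"wx": 0,"wy": 0,"wz": 0,"hand": 5},{"dx": -0.01,"dy": -0.03,"dz": 0.36,"wx": 0,"wy": 0,"wz": 0,"hand": 5}]'

```text
clock: 8.45
eef_pos: [0.5743, 0.163, 0.1232]
tool_rot: [0.059, 0.998, -0.0, -0.0]
ft_force: [0.3, -0.5, -2.1]
grip_width: 0.0129
grasp_force: 58.9
```

```bash
python3 -c "
from h import *
st()"
```

```text
t 8.45 p [0.5743 0.163  0.1232] yaw 173.28 q [15.8 28.8  4.2 65.4 -0.  22.6] F [ 0.31 -0.54 -2.06] T [-0.038  0.064  0.003] w 0.0129 58.90394926071167
```

Request:
drive_tool --rows '[{"dx": 0,"dy": 0,"dz": 0.03,"wx": 0,"wy": 0,"wz": 0,"hand": 5},{"dx": 0,"dy": 0,"dz": 0.05,"wx": 0,"wy": 0,"wz": 0,"hand": 5},{"dx": 0,"dy": 0,"dz": 0.07,"wx": 0,"wy": 0,"wz": 0,"hand": 5},{"dx": 0,"dy": 0,"dz": 0.07,"wx": 0,"wy": 0,"wz": 0,"hand": 5},{"dx": 0,"dy": 0,"dz": 0.07,"wx": 0,"wy": 0,"wz": 0,"hand": 5}]'

```text
clock: 8.95
eef_pos: [0.5743, 0.163, 0.1202]
tool_rot: [0.059, 0.998, 0.0, 0.0]
ft_force: [-1.6, -1.0, 2.0]
grip_width: 0.0132
grasp_force: 59.4
```

```bash
python3 -c "
from h import *
st()"
```

```text
t 8.95 p [0.5743 0.163  0.1202] yaw 173.27 q [15.8 29.   3.9 65.  -0.  22.6] F [-1.62 -0.99  1.97] T [-0.121  0.431  0.001] w 0.0132 59.37903642654419
```

Request:
drive_tool --rows '[{"dx": 0,"dy": 0,"dz": 0.02,"wx": 0,"wy": 0,"wz": 0,"hand": 5},{"dx": 0,"dy": 0,"dz": 0.04,"wx": 0,"wy": 0,"wz": 0,"hand": 5},{"dx": 0,"dy": 0,"dz": 0.06,"wx": 0,"wy": 0,"wz": 0,"hand": 5},{"dx": 0,"dy": 0,"dz": 0.06,"wx": 0,"wy": 0,"wz": 0,"hand": 5}]'

```text
clock: 9.35
eef_pos: [0.5744, 0.163, 0.1169]
tool_rot: [0.059, 0.998, 0.0, 0.0]
ft_force: [-2.5, -0.4, 4.9]
grip_width: 0.013
grasp_force: 59.6
```

```bash
python3 -c "
from h import *
st()"
```

```text
t 9.35 p [0.5744 0.163  0.1169] yaw 173.27 q [15.8 29.1  3.7 64.6 -0.  22.6] F [-2.48 -0.39  4.86] T [-0.198  0.627  0.006] w 0.013 59.63385343551636
```

Request:
drive_tool --rows '[{"dx": 0.01,"dy": 0,"dz": 0.03,"wx": 0,"wy": 0,"wz": 0,"hand": 5},{"dx": 0.01,"dy": 0,"dz": 0.06,"wx": 0,"wy": 0,"wz": 0,"hand": 5},{"dx": 0.01,"dy": 0,"dz": 0.09,"wx": 0,"wy": 0,"wz": 0,"hand": 5},{"dx": 0.01,"dy": 0,"dz": 0.12,"wx": 0,"wy": 0,"wz": 0,"hand": 5},{"dx": 0.01,"dy": 0,"dz": 0.12,"wx": 0,"wy": 0,"wz": 0,"hand": 5}]'

```text
clock: 9.85
eef_pos: [0.5743, 0.163, 0.1112]
tool_rot: [0.059, 0.998, 0.0, 0.001]
ft_force: [-1.6, -0.3, 5.4]
grip_width: 0.0131
grasp_force: 60.0
```

```bash
python3 -c "
from h import *
st()"
```

```text
t 9.85 p [0.5743 0.163  0.1112] yaw 173.27 q [15.9 29.3  3.2 63.7 -0.  22.6] F [-1.63 -0.28  5.4 ] T [-0.291  0.52  -0.008] w 0.0131 60.0188022851944
```

Request:
drive_tool --rows '[{"dx": 0,"dy": 0,"dz": 0.03,"wx": 0,"wy": 0,"wz": 0,"hand": 5},{"dx": 0,"dy": 0,"dz": 0.06,"wx": 0,"wy": 0,"wz": 0,"hand": 5},{"dx": 0,"dy": 0,"dz": 0.09,"wx": 0,"wy": 0,"wz": 0,"hand": 5},{"dx": 0,"dy": 0,"dz": 0.11,"wx": 0,"wy": 0,"wz": 0,"hand": 5},{"dx": 0,"dy": 0,"dz": 0.11,"wx": 0,"wy": 0,"wz": 0,"hand": 5}]'

```text
clock: 10.35
eef_pos: [0.5743, 0.163, 0.1064]
tool_rot: [0.059, 0.998, 0.0, 0.001]
ft_force: [-3.0, -1.6, 8.7]
grip_width: 0.0131
grasp_force: 60.4
```

```bash
python3 -c "
from h import *
st()"
```

```text
t 10.35 p [0.5743 0.163  0.1064] yaw 173.27 q [15.9 29.6  2.8 63.1 -0.  22.6] F [-2.95 -1.6   8.69] T [-0.354  0.805  0.015] w 0.0131 60.40153741836548
```

Request:
drive_tool --rows '[{"dx": 0.01,"dy": -0.005,"dz": 0,"wx": 0,"wy": 0,"wz": 0.5,"hand": 5},{"dx": 0.01,"dy": -0.01,"dz": 0,"wx": 0,"wy": 0,"wz": 1,"hand": 5},{"dx": 0.01,"dy": -0.01,"dz": 0,"wx": 0,"wy": 0,"wz": 1.5,"hand": 5},{"dx": 0.01,"dy": -0.015,"dz": 0,"wx": 0,"wy": 0,"wz": 2,"hand": 5},{"dx": 0.01,"dy": -0.015,"dz": 0,"wx": 0,"wy": 0,"wz": 2,"hand": 5}]'

```text
clock: 10.85
eef_pos: [0.5743, 0.1631, 0.1066]
tool_rot: [0.146, 0.989, 0.001, 0.001]
ft_force: [-1.6, 0.8, 8.5]
grip_width: 0.013
grasp_force: 60.4
```

```bash
python3 -c "
from h import *
st()"
```

```text
t 10.85 p [0.5743 0.1631 0.1066] yaw 163.25 q [15.8 29.5  2.7 63.   0.1 32.6] F [-1.57  0.77  8.5 ] T [ 0.072  0.57  -0.042] w 0.013 60.36688685417175
```

Request:
drive_tool --rows '[{"dx": 0,"dy": -0.003,"dz": 0,"wx": 0,"wy": 0,"wz": 1,"hand": 5},{"dx": 0,"dy": -0.006,"dz": 0,"wx": 0,"wy": 0,"wz": 2,"hand": 5},{"dx": 0,"dy": -0.01,"dz": 0,"wx": 0,"wy": 0,"wz": 3,"hand": 5},{"dx": 0.003,"dy": -0.012,"dz": 0,"wx": 0,"wy": 0,"wz": 4,"hand": 5},{"dx": 0.003,"dy": -0.014,"dz": 0,"wx": 0,"wy": 0,"wz": 5,"hand": 5},{"dx": 0.003,"dy": -0.014,"dz": 0,"wx": 0,"wy": 0,"wz": 5,"hand": 5}]'

```text
clock: 11.45
eef_pos: [0.5743, 0.1626, 0.1068]
tool_rot: [0.357, 0.934, 0.002, 0.001]
ft_force: [-1.8, -0.1, 7.9]
grip_width: 0.0132
grasp_force: 60.4
```

```bash
python3 -c "
from h import *
st()"
```

```text
t 11.45 p [0.5743 0.1626 0.1068] yaw 138.21 q [15.8 29.4  2.6 62.9  0.  57.6] F [-1.83 -0.14  7.94] T [ 0.078  0.419 -0.087] w 0.0132 60.365949869155884
```

Request:
drive_tool --rows '[{"dx": 0,"dy": -0.003,"dz": 0.01,"wx": 0,"wy": 0,"wz": 0.8,"hand": 5},{"dx": 0,"dy": -0.005,"dz": 0.01,"wx": 0,"wy": 0,"wz": 1.6,"hand": 5},{"dx": 0,"dy": -0.007,"dz": 0.01,"wx": 0,"wy": 0,"wz": 2.4,"hand": 5},{"dx": 0.002,"dy": -0.009,"dz": 0.01,"wx": 0,"wy": 0,"wz": 3.2,"hand": 5},{"dx": 0.002,"dy": -0.011,"dz": 0.01,"wx": 0,"wy": 0,"wz": 4,"hand": 5},{"dx": 0.002,"dy": -0.011,"dz": 0.01,"wx": 0,"wy": 0,"wz": 4,"hand": 5}]'

```text
clock: 12.05
eef_pos: [0.5744, 0.1623, 0.1065]
tool_rot: [0.513, 0.858, 0.002, 0.001]
ft_force: [-1.0, 1.0, 8.3]
grip_width: 0.0128
grasp_force: 60.4
```

```bash
python3 -c "
from h import *
st()"
```

```text
t 12.05 p [0.5744 0.1623 0.1065] yaw 118.22 q [15.8 29.4  2.5 62.8  0.  77.5] F [-1.05  0.98  8.35] T [ 0.081  0.282 -0.067] w 0.0128 60.380061864852905
```

55° turned so far. I'll feel for the stop in 1° steps.

Request:
drive_tool --rows '[{"dx": 0,"dy": 0,"dz": 0,"wx": 0,"wy": 0,"wz": 0.3,"hand": 5},{"dx": 0,"dy": -0.002,"dz": 0,"wx": 0,"wy": 0,"wz": 0.6,"hand": 5},{"dx": 0,"dy": -0.003,"dz": 0,"wx": 0,"wy": 0,"wz": 0.9,"hand": 5},{"dx": 0,"dy": -0.003,"dz": 0,"wx": 0,"wy": 0,"wz": 1,"hand": 5},{"dx": 0,"dy": -0.003,"dz": 0,"wx": 0,"wy": 0,"wz": 1,"hand": 5}]'

```text
clock: 12.55
eef_pos: [0.574, 0.1622, 0.1064]
tool_rot: [0.55, 0.835, 0.002, 0.001]
ft_force: [-1.9, 0.7, 9.7]
grip_width: 0.0129
grasp_force: 60.4
```

```bash
python3 -c "
from h import *
st()"
```

```text
t 12.55 p [0.574  0.1622 0.1064] yaw 113.31 q [15.8 29.4  2.5 62.8  0.  82.5] F [-1.9   0.65  9.71] T [-0.009  0.361  0.156] w 0.0129 60.433003306388855
```

Request:
drive_tool --rows '[{"dx": 0,"dy": 0,"dz": 0,"wx": 0,"wy": 0,"wz": 0.2,"hand": 5},{"dx": 0,"dy": 0,"dz": 0,"wx": 0,"wy": 0,"wz": 0.4,"hand": 5},{"dx": 0,"dy": 0,"dz": 0,"wx": 0,"wy": 0,"wz": 0.4,"hand": 5}]'

```text
clock: 12.85
eef_pos: [0.5734, 0.1621, 0.1064]
tool_rot: [0.564, 0.826, 0.002, 0.001]
ft_force: [-3.0, 0.2, 10.0]
grip_width: 0.013
grasp_force: 60.6
```

```bash
python3 -c "
from h import *
st()"
```

```text
t 12.85 p [0.5734 0.1621 0.1064] yaw 111.31 q [15.8 29.4  2.4 62.9  0.  84.5] F [-2.98  0.2  10.05] T [0.011 0.657 0.191] w 0.013 60.59731721878052
```

Request:
drive_tool --rows '[{"dx": 0,"dy": 0,"dz": 0,"wx": 0,"wy": 0,"wz": 0.2,"hand": 5},{"dx": 0,"dy": 0,"dz": 0,"wx": 0,"wy": 0,"wz": 0.3,"hand": 5},{"dx": 0,"dy": 0,"dz": 0,"wx": 0,"wy": 0,"wz": 0.3,"hand": 5}]'

```text
clock: 13.15
eef_pos: [0.573, 0.162, 0.1064]
tool_rot: [0.575, 0.818, 0.001, 0.001]
ft_force: [-3.9, -0.4, 9.4]
grip_width: 0.0131
grasp_force: 60.7
```

```bash
python3 -c "
from h import *
st()"
```

```text
t 13.15 p [0.573  0.162  0.1064] yaw 109.85 q [15.8 29.4  2.4 62.9  0.  85.9] F [-3.88 -0.37  9.43] T [-0.107  0.846  0.386] w 0.0131 60.717424750328064
```

The stop is felt: the moment about z is rising to 0.39 N·m at about 62°. I'll ease off and let the spring lift the cap.

Request:
drive_tool --rows '[{"dx": 0,"dy": 0,"dz": 0,"wx": 0,"wy": 0,"wz": -0.2,"hand": 5},{"dx": 0,"dy": 0,"dz": -0.02,"wx": 0,"wy": 0,"wz": -0.4,"hand": 5},{"dx": 0,"dy": 0,"dz": -0.05,"wx": 0,"wy": 0,"wz": -0.4,"hand": 5},{"dx": 0,"dy": 0,"dz": -0.08,"wx": 0,"wy": 0,"wz": -0.4,"hand": 5},{"dx": 0,"dy": 0,"dz": -0.08,"wx": 0,"wy": 0,"wz": -0.4,"hand": 5}]'

```text
clock: 13.65
eef_pos: [0.5731, 0.162, 0.1099]
tool_rot: [0.561, 0.828, 0.001, 0.001]
ft_force: [-2.9, -0.0, 7.0]
grip_width: 0.013
grasp_force: 60.1
```

```bash
python3 -c "
from h import *
st()"
```

```text
t 13.65 p [0.5731 0.162  0.1099] yaw 111.79 q [15.8 29.2  2.7 63.4  0.  84. ] F [-2.9  -0.01  6.99] T [0.044 0.572 0.066] w 0.013 60.05842745304108
```

Request:
drive_tool --rows '[{"dx": 0,"dy": 0,"dz": -0.02,"wx": 0,"wy": 0,"wz": 0,"hand": 5},{"dx": 0,"dy": 0,"dz": -0.025,"wx": 0,"wy": 0,"wz": 0,"hand": 5},{"dx": 0,"dy": 0,"dz": -0.025,"wx": 0,"wy": 0,"wz": 0,"hand": 5}]'

```text
clock: 13.95
eef_pos: [0.5731, 0.162, 0.1107]
tool_rot: [0.561, 0.828, 0.001, 0.0]
ft_force: [-1.9, 0.6, 5.5]
grip_width: 0.0131
grasp_force: 60.0
```

```bash
python3 -c "
from h import *
st()"
```

```text
t 13.95 p [0.5731 0.162  0.1107] yaw 111.79 q [15.8 29.2  2.8 63.5  0.  84. ] F [-1.94  0.59  5.55] T [ 0.13   0.439 -0.004] w 0.0131 59.965020418167114
```

Request:
drive_tool --rows '[{"dx": 0,"dy": 0,"dz": -0.01,"wx": 0,"wy": 0,"wz": 0,"hand": 16},{"dx": 0,"dy": 0,"dz": -0.01,"wx": 0,"wy": 0,"wz": 0,"hand": 22},{"dx": 0,"dy": 0,"dz": -0.01,"wx": 0,"wy": 0,"wz": 0,"hand": 35},{"dx": 0,"dy": 0,"dz": -0.01,"wx": 0,"wy": 0,"wz": 0,"hand": 45},{"dx": 0,"dy": 0,"dz": -0.01,"wx": 0,"wy": 0,"wz": 0,"hand": 45},{"dx": 0,"dy": 0,"dz": -0.3,"wx": 0,"wy": 0,"wz": 0,"hand": 45},{"dx": 0,"dy": 0,"dz": -0.8,"wx": 0,"wy": 0,"wz": 0,"hand": 45},{"dx": 0,"dy": 0,"dz": -1.5,"wx": 0,"wy": 0,"wz": 0,"hand": 45},{"dx": 0,"dy": 0,"dz": -2,"wx": 0,"wy": 0,"wz": 0,"hand": 45},{"dx": 0,"dy": 0,"dz": -2,"wx": 0,"wy": 0,"wz": 0,"hand": 45},{"dx": 0,"dy": 0,"dz": -2,"wx": 0,"wy": 0,"wz": 0,"hand": 45}]'

```text
clock: 15.05
eef_pos: [0.5727, 0.1614, 0.2105]
tool_rot: [0.561, 0.828, 0.001, 0.0]
ft_force: [-0.1, -0.3, -0.5]
grip_width: 0.0446
grasp_force: 0.0
```

Run:
```python
from h import *
st(); a=save('wrist','w6'); b=save('side','s6')
w=cv2.resize(a[120:330,200:440],None,fx=2,fy=2,interpolation=2); s=cv2.resize(b[180:260,250:360],None,fx=2.8,fy=2.8,interpolation=2)
s=cv2.copyMakeBorder(s,0,420-s.shape[0],0,0,0)
cv2.imwrite('pics/c6.png',cv2.hconcat([w,s])[:,:,::-1])
```

```text
t 15.05 p [0.5727 0.1614 0.2105] yaw 111.77 q [15.7 25.4 12.1 76.7 -0.  84. ] F [-0.08 -0.26 -0.47] T [ 0.001 -0.02  -0.001] w 0.0446 0.0
```

View pics/c6.png

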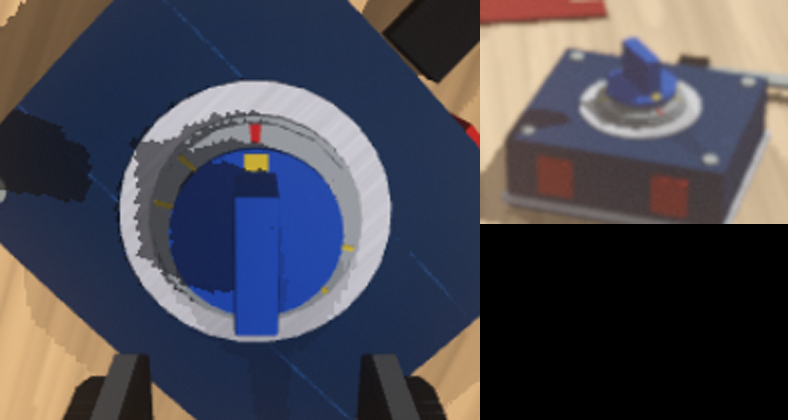

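The cap stands level in the collar, with its yellow mark at (256,161) right at the red mark at (256,132). The gripper is clear, so I'll hand in.

```bash
python3 -c "
from h import *
print(bot.job_done())"
```

```text
the job is handed in; nothing more can be done
None
```

The blue cap is in the collar, turned clockwise to its stop at the red mark, released to rise into its locked place, and handed in at about 15 s; I judged the lock from force readings and the final picture, as the hand-in returned no verdict.

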